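Feed one pair of dowels through the rocker gate

ROBOT

A 6-joint arm with a two-finger parallel gripper is mounted at the origin on a cart in front of the work surface, level with it; the furniture and walls round the work are solid. World frame = base frame: x ahead of the robot, y to its left, z up, the work surface at z = 0. Lengths are in mm, angles in rad, forces in N, time in s.
With the tool pointing down it reaches from about 425 to 1125 mm from the base axis. Payload 14.9 kg.
Tool frame: the origin (TCP) lies midway between the tips of the shut fingers; the grasp point (between the pads) lies 19 mm behind it (arm.grasp_offset is the distance from the TCP to the grasp point, in mm); z points along the fingers, y is the line along which they close (so a half turn about z gives the same grasp; the last joint's range is limited). The gripper opens to 91 mm and grips with 3 to 60 N. Pads are 32 mm wide; open, the fingers measure 118 mm over their backs; the gripper's body (76 mm by 178 mm) begins 60 mm behind the grasp point.
Start: joints at [1.214, 0.379, 1.734, -0, 1.028, -0.033], TCP at [222.727, 663.634, 213.932] pointing down, gripper open.
Joint ranges: [-2.77, 2.77], [-0.74, 2.19], [0, 2.66], [-1.06, 4.2], [0.31, 2.87], [-3.08, 3.08]. Speed limits (rad/s): [1.89, 1.89, 2.39, 3.14, 3.14, 3.14].

INTERFACE

Orientations are given as a unit quaternion [x, y, z, w].
In Python, from cell import readout, optics, arm gives the robot as it stands.
- The arm moves only by the tool drive_tool, never from a script. Its argument "rows" is one flat list of numbers, 6 for each row, row after row: the shift along the tool's x, y, z in mm, then the turn, a rotation vector about the tool's x, y, z in rad. In form: [tx, ty, tz, rx, ry, rz, tx, ty, tz, rx, ry, rz, ...]. A call has 1 to 12 rows; each row is the pose to reach, as a shift and turn from the pose commanded when the call began, along the tool's axes at that moment; what a row does not reach only later rows make up. A row lasts 1/12 s, in which the tool goes at most 41.7 mm and 7.16 degrees, less where a joint would pass 70% of its speed; a pose out of reach is approached as far as the arm can. A call with a gripper value outside its range is refused whole. "claw" is the finger opening in mm, from 0 to 91.2, set as the call begins (left out, the last holds). The fingers move at their own pace and stop on an object; "newtons" is the grip in N (left out, the last holds). Time passes only in rows, so rows that repeat a pose let the fingers close. It gives the time, the measured TCP pose, the force, the opening and the grip force at its end, in the units of the state.
- readout.observe(): the state, without advancing time (a new reading comes with each control period).
- optics.get_image(name): name is "side" or "top" or "wrist"; returns the picture (384x512x3 uint8, red, green, blue); there is no depth.
- optics.camera_model(name): a dict with "mtx" (3x3 intrinsics, pixels), "R" (3x3) and "t" (3): a world point X has camera coordinates R X + t. Camera axes: x right, y down, z forward; pixel columns grow to the right and rows downward; lengths in mm; the calibration is good to about 2 mm. A picture is of the moment at which its call begins: read the wrist's pose just before it. camera_model takes no time and is no camera call; for the wrist camera it gives the pose at the moment of the call.
- arm.hand_in(): hands the job in; it is judged then, once.
The state is a dict: "clock": time; "joint_positions": joint angles; "qvel": joint speeds; "tau": joint torques, N m; "ee_pos": TCP position; "eef_rot": TCP orientation; "contact_force": force on the tool from outside, world axes, zero at the start; "moment": the same for the moment, N m; "opening": opening from 0.0 (shut) to 1.0 (fully open); "grasp_force": force on a finger pad.
Only numpy, scipy, OpenCV 4.12 (cv2) and the standard library are available. Lean on these libraries where they do the work, as an engineer would, in place of code of your own. Each camera call takes 0.05 s, during which the arm holds its last target. There are 200 camera calls.

TASK

Push the wooden tray along the bench, between the guide rails, until it is fully home under the mouth of the dowel feeder. Then press the red paddle right down once and hold it until the raised gate has let exactly two dowels roll out into the tray, and let the paddle come back up so that the gate keeps the other three in the lane. Only push and press: lift or carry nothing, do not touch the dowels or the gate, and leave everything else on the bench where it stands.

Things in the scene. Friction and masses are not known exactly. Their poses are not given: they have to be found in the camera images.
- feeder: Plywood dowel feeder fixed to the bench, 112 mm wide (x), 0.28 m long (y) with its dock, 0.12 m high. Origin on the bench under its middle; x is across the lane (away from the robot at yaw 0), y is downhill (to the robot's left), z up. The lane slopes 15 degrees towards +y and ends in an open mouth at y = 0.060, 52 mm above the bench.
- dock (a point): Where the tray's origin is when the tray is fully home: feeder frame x = 0, y = 0.095, on the bench, axes as the feeder's. The tray then touches a flat stop at feeder y = 0.040, square to the feeder. Two guide rails 20 mm high have inner faces at x = +-56 mm from y = 0.03 to 0.09, then flare out to about +-73 mm at y = 0.145.
- tray: Loose open wooden tray with grey lining, 100 (x) by 110 (y) by 34 mm high, walls 6 mm, about 0.3 kg. Origin at the centre of its underside; its +y wall is the one to push, its -y wall faces the feeder. Starts outside the rails, 120 to 170 mm short of home, up to 10 mm off the dock's centre line and 0.15 rad askew. Slides with 2 to 4 N; the rails centre it.
- rocker (a joint): Rocking lever, rad: 0 at rest (gate down), 0.52 paddle fully down on its stop (gate 18 mm up). A spring returns it; 2 N starts it, 4 N holds it down. From 0.45 the gate lets dowels through while a sprung bar clamps the third: one press lets out two, within 1 s if held down. On release the rest roll down to the gate. The pivot is at feeder y = -0.006, z = 0.085.
- paddle_top (a point): Centre of the top of the red ribbed paddle, 80 (x) by 42 mm (y), at the uphill (-y) end of the rocker; in the feeder's frame at about x = 0, y = -0.114, z = 0.141 at rest, sloping 15 degrees. Fully pressed it is about 60 mm lower, within 20 mm of the same x and y.
- gate_edge (a point): Middle of the lower edge of the brass gate plate (56 mm wide, 28 mm high), hung across the lane on the downhill end of the rocker; 5 mm above the lane floor at rest. Not to be touched.
- dowel1: Beech dowel, 20 mm diameter, 60 mm long; origin at its centre, its own x axis along it. Number 1 from the gate in the lane's queue of five.
- dowel2: Beech dowel, 20 mm diameter, 60 mm long; origin at its centre, its own x axis along it. Number 2 from the gate in the lane's queue of five.
- dowel3: Beech dowel, 20 mm diameter, 60 mm long; origin at its centre, its own x axis along it. Number 3 from the gate in the lane's queue of five.
- dowel4: Beech dowel, 20 mm diameter, 60 mm long; origin at its centre, its own x axis along it. Number 4 from the gate in the lane's queue of five.
- dowel5: Beech dowel, 20 mm diameter, 60 mm long; origin at its centre, its own x axis along it. Number 5 from the gate in the lane's queue of five.
- screw_box: Small hinged beech box, 64x78x40 mm, origin under its middle. Bystander behind the feeder.
- wax_tin: Flat round tin, 67 mm across, 24 mm high, origin under its middle. Bystander behind the feeder.
- block_plane: Steel block plane, 49x161x55 mm, origin under its middle. Bystander at the right.
- iron_shave: Black cast spokeshave, 40x250x39 mm, origin under its middle. Bystander at the bench's front edge.
- bench_dog: Black iron bench dog lying down, 32x144x30 mm, origin under its middle. Bystander at the right rear.
- oak_wedge: Loose oak wedge, 26x80x18 mm, origin under its middle. Bystander at the right front.

How it is judged (in metres and radians):
On the way, in this order (a step that is already met when the one before it is completed fails the run):
1. the tray is pushed fully home under the mouth (y of tray in the frame of feeder below 0.101 m and x of tray in the frame of feeder between -0.012 and 0.012 m and value of joint rocker below 0.1 rad), for 0.2 s.
2. two dowels have rolled into the tray, three are held back (x of dowel1 in the frame of tray between -0.05 and 0.05 m and y of dowel1 in the frame of tray between -0.055 and 0.055 m and z of each of dowel1, dowel2 in the frame of tray below 0.03 m and x of dowel2 in the frame of tray between -0.05 and 0.05 m and y of dowel2 in the frame of tray between -0.055 and 0.055 m and y of dowel3 in the frame of feeder below 0.025 m and z of dowel3 in the frame of feeder above 0.065 m and x of dowel3 in the frame of feeder between -0.02 and 0.02 m), for 0.1 s.
At the end, for the whole second after the job is handed in: The tray stands home in the dock (within 6 mm of the stop, within 12 mm of the centre line), dowels 1 and 2 lie at rest in it, dowels 3 to 5 are in the lane behind the lowered gate, and the rocker is back up (below 0.06 rad) (all of step 2 and y of tray in the frame of feeder below 0.101 m and x of tray in the frame of feeder between -0.012 and 0.012 m and y of each of dowel4, dowel5 in the frame of feeder below 0.025 m and z of each of dowel4, dowel5 in the frame of feeder above 0.065 m and x of dowel4 in the frame of feeder between -0.02 and 0.02 m and x of dowel5 in the frame of feeder between -0.02 and 0.02 m and value of joint rocker below 0.06 rad and linear speed of tray below 0.02 m/s and linear speed of each of dowel1, dowel2, dowel3 below 0.05 m/s); the robot touches nothing.
It fails at once if the tray is lifted or tipped (height (world z) of tray above 0.012 m or angle between tray's own z axis and vertical above 0.15 rad).
It fails at once if a dowel is touched by the robot (contact force between any of the arm, the fingers and dowel1 above 0.3 N or contact force between any of the arm, the fingers and dowel2 above 0.3 N or contact force between any of the arm, the fingers and dowel3 above 0.3 N or contact force between any of the arm, the fingers and dowel4 above 0.3 N or contact force between any of the arm, the fingers and dowel5 above 0.3 N).
It fails at once if the gate is touched by the robot (contact force between any of the fingers, the arm and rocker_c0 above 0.5 N or contact force between any of the fingers, the arm and rocker_c1 above 0.5 N).
It fails at once if a bystander is moved by more than 20 mm (distance of any of screw_box, wax_tin, block_plane, iron_shave, bench_dog, oak_wedge from where it was at the start of the episode above 0.02 m).
It also fails if it takes over 48 s, if anything falls off the work surface, if the arm or the gripper's body presses on something with over 40 N, if the wrist force passes 120 N, or if a joint passes its speed limit or range.

## Working session

There is one attempt and no reset: what is moved stays moved. The work goes in short steps, Python scripts to look and compute and a tool call to move; the robot and the scene stay as the last step left them, time stands still between calls to the robot, and variables do not carry over. Pictures are saved under pics/ and viewed, at most 10 in all, crops included, and the job is handed in when it is done.

Besides the shell and the picture viewer there is one more tool, called after "Request:" as name(argument=value, ...) on one line, values as JSON. drive_tool: Moves the arm, as the interface text tells. Its arguments: {"type":"object","properties":{"rows":{"type":"array","items":{"type":"number"}},"claw":{"type":"number"},"newtons":{"type":"number"}},"required":["rows"]}

```bash
mkdir -p pics; python3 - <<'E'
from cell import readout, optics, arm
import cv2
for n in ("top","side"):
    cv2.imwrite(f"pics/{n}0.png",cv2.cvtColor(optics.get_image(n),cv2.COLOR_RGB2BGR))
    m=optics.camera_model(n);print(n,m)
s=readout.observe();print(s)
E
```

```text
top {'mtx': array([[410.46759708,   0.        , 254.29400616],
       [  0.        , 410.46759708, 188.28178201],
       [  0.        ,   0.        ,   1.        ]]), 'R': array([[ 0.01483038, -0.99969228, -0.01988491],
       [-0.99908732, -0.01401883, -0.04034844],
       [ 0.04005727,  0.02046514, -0.99898778]]), 't': array([ -68.94630636,  539.59508864, 1180.4807855 ])}
side {'mtx': array([[391.16777827,   0.        , 249.39866856],
       [  0.        , 391.16777827, 192.06434499],
       [  0.        ,   0.        ,   1.        ]]), 'R': array([[-0.98663855, -0.16103376,  0.02474852],
       [-0.09716203,  0.4596325 , -0.88277829],
       [ 0.13078189, -0.87338771, -0.46913751]]), 't': array([ 520.82798961,  211.98726583, 1019.53750454])}
{'clock': 0.1, 'joint_positions': array([ 1.21366384e+00,  3.79336357e-01,  1.73471536e+00,  5.75695297e-06,
        1.02850206e+00, -3.33183619e-02]), 'qvel': array([ 0.00072046, -0.00050658, -0.00140347, -0.00120897,  0.00182217,
       -0.00086436]), 'tau': array([-1.14807463e-04, -7.65032601e+01, -4.35297847e+01,  6.52302965e-02,
        3.98603047e-02,  3.21664487e-06]), 'ee_pos': array([222.62301672, 663.28592762, 213.37114348]), 'eef_rot': array([ 1.61202069e-01,  9.86921305e-01, -4.70955957e-04, -9.56412370e-05]), 'contact_force': array([ 0.17059465, -0.10589499,  0.01253677]), 'moment': array([ 0.02518152,  0.02897073, -0.00333623]), 'grasp_force': 0.0, 'opening': 0.9975336475438251}
```

View pics/top0.png

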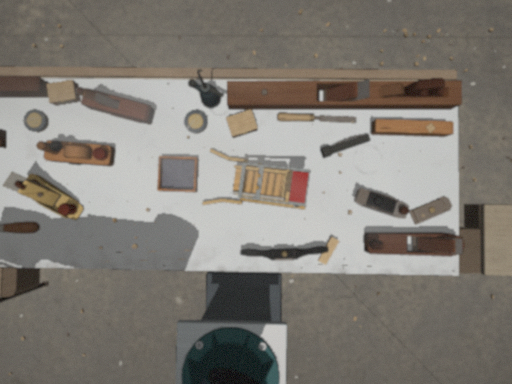

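View pics/side0.png

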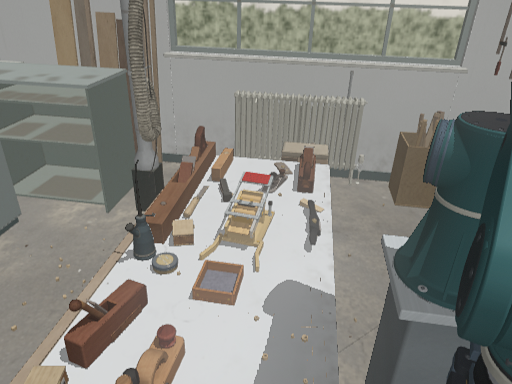

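The top view shows the tray at about (178,173), the feeder at (235–308, 152–208) with its mouth to the left, and the red paddle at (299,187). The side view agrees. I'll take an enlarged crop and colour masks.

```bash
cat > h.py <<'E'
import numpy as np, cv2
from cell import readout, optics, arm
def ray(n,uv,z,m=None):
    m=m or optics.camera_model(n); uv=np.atleast_2d(np.float64(uv))
    d=np.c_[uv,np.ones(len(uv))]@np.linalg.inv(m["mtx"]).T@m["R"]
    c=-m["R"].T@m["t"]; return c+d*((z-c[2])/d[:,2])[:,None]
def proj(n,P):
    m=optics.camera_model(n); q=(np.atleast_2d(P)@m["R"].T+m["t"])@m["mtx"].T; return q[:,:2]/q[:,2:]
def big(mask,c=None):
    k,l,s,ce=cv2.connectedComponentsWithStats(mask.astype(np.uint8)); i=1+np.argmax(s[1:,4])
    ys,xs=np.where(l==i); return np.c_[xs,ys].astype(np.float32)
E
python3 - <<'E'
from h import *
im=cv2.cvtColor(cv2.imread("pics/top0.png"),cv2.COLOR_BGR2RGB)
cv2.imwrite("pics/crop.png",cv2.resize(cv2.imread("pics/top0.png")[135:225,150:320],None,fx=4.7,fy=4.7,interpolation=cv2.INTER_CUBIC))
hsv=cv2.cvtColor(im,cv2.COLOR_RGB2HSV)
M=np.zeros(im.shape[:2],bool)
def reg(mask,x0,x1,y0,y1):
    o=np.zeros_like(mask);o[y0:y1,x0:x1]=mask[y0:y1,x0:x1];return o
tray=reg(hsv[...,2]<180,150,203,145,200)
t=big(tray); r=cv2.minAreaRect(t);print("tray rect",r,"n",len(t))
w=ray("top",cv2.boxPoints(r),34)[:,:2];print(w,w.mean(0))
lin=big(reg((hsv[...,2]<180)&(hsv[...,1]<60),150,203,145,200)); r=cv2.minAreaRect(lin);w=ray("top",cv2.boxPoints(r),6)[:,:2];print("lin",r,w,w.mean(0))
red=reg(((hsv[...,0]<8)|(hsv[...,0]>172))&(hsv[...,1]>150),270,320,150,215)
p=big(red);r=cv2.minAreaRect(p);w=ray("top",cv2.boxPoints(r),141)[:,:2];print("red",r,w,w.mean(0))
e=w-np.roll(w,1,0);print(np.linalg.norm(e,axis=1),np.arctan2(e[:,1],e[:,0]))
E
```

```text
tray rect ((177.9137420654297, 172.1565399169922), (41.24702072143555, 39.088748931884766), 2.2906100749969482) n 1578
[[528.29152612 217.4659475 ]
 [640.34644702 215.70959786]
 [637.06304964  97.14416088]
 [525.26322428  99.34443564]] [582.74106176 157.41603547]
lin ((178.5, 172.5), (39.0, 41.0), 90.0) [[640.36003698 223.11843587]
 [641.84592899 102.44550816]
 [527.58176287 100.12724123]
 [525.87343129 220.33045154]] [583.91529004 161.5054092 ]
red ((300.5, 175.5), (5.0, 11.0), 90.0) [[ 576.22776591 -168.30293301]
 [ 576.60409118 -196.62179047]
 [ 563.68481169 -196.74791186]
 [ 563.30178649 -168.44304086]] [ 569.95461382 -182.52891905]
[12.92673873 28.32135782 12.91989509 28.30746246] [ 0.01083882 -1.55750825 -3.1318307   1.58432763]
```

View pics/crop.png

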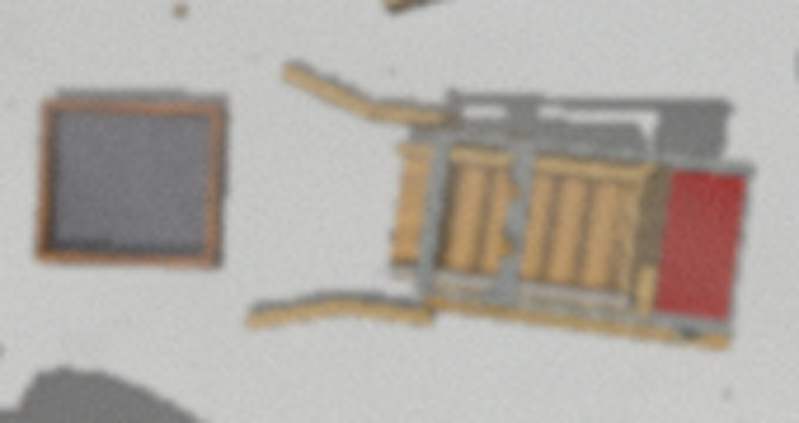

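The crop shows the paddle corners at about (668,170), (747,174), (733,318), (655,313), the rail flare tips at (288,68) and (250,320), and the tray corners at (45,101), (224,103), (218,266), (38,258).

```bash
python3 - <<'E'
from h import *
px=lambda c: (np.array(c)+.5)/4.7-.5+[150,135]
im=cv2.imread("pics/top0.png");hsv=cv2.cvtColor(im,cv2.COLOR_BGR2HSV)
m=((hsv[...,0]<12)|(hsv[...,0]>168))&(hsv[...,1]>110);o=np.zeros_like(m);o[155:215,275:320]=m[155:215,275:320]
r=cv2.minAreaRect(big(o));w=ray("top",cv2.boxPoints(r),141)[:,:2];e=w-np.roll(w,1,0)
print("red",r,w.mean(0),np.linalg.norm(e,axis=1),np.arctan2(e[:,1],e[:,0]))
w=ray("top",px([(668,170),(747,174),(733,318),(655,313)]),141)[:,:2];print("red2",w.mean(0),w)
xa=w[0]+w[1]-w[2]-w[3];print("yaw",np.arctan2(xa[1],xa[0]))
tips=ray("top",px([(288,68),(250,320)]),20)[:,:2];d=tips[0]-tips[1];print("tips",tips,np.linalg.norm(d),np.arctan2(d[1],d[0]))
t=ray("top",px([(45,101),(224,103),(218,266),(38,258)]),34)[:,:2];xa=t[0]+t[1]-t[2]-t[3];ya=t[0]+t[3]-t[1]-t[2]
print("tray",t,t.mean(0),np.arctan2(xa[1],xa[0]),np.arctan2(-ya[0],ya[1]),np.linalg.norm(xa)/2,np.linalg.norm(ya)/2)
# side floor edge line of feeder: bottom (432,315)->(730,345)
f=ray("top",px([(432,315),(730,345)]),5)[:,:2];d=f[0]-f[1];print("edge yaw",np.arctan2(-d[0],d[1]))
yaw=np.mean([np.arctan2(-d[0],d[1])]);
p=w.mean(0)
for yaw in(-.08,-.1,-.12):
    X=np.array([np.cos(yaw),np.sin(yaw)]);Y=np.array([-X[1],X[0]]);F=p+.114*1000*Y
    print(yaw,"F",F,"tips in F",[( (q-F)@X,(q-F)@Y) for q in tips],"tray",(t.mean(0)-F)@X,(t.mean(0)-F)@Y)
E
```

```text
red ((298.17999267578125, 186.239990234375), (14.849242210388184, 29.557065963745117), 8.13010311126709) [ 542.19308004 -176.85070164] [38.12405316 76.30928844 38.22585856 76.2395382 ] [ 1.44326498 -0.13021977 -1.70016131  3.01003592]
red2 [ 541.62864019 -178.19661593] [[ 581.86886212 -159.8249034 ]
 [ 580.23874445 -203.1294    ]
 [ 501.14847264 -196.23916227]
 [ 503.25848156 -153.59299807]]
yaw -0.08301794038040632
tips [[651.93102153  65.9838913 ]
 [496.53032023  86.35658467]] 156.73042014582728 -0.13035442861695906
tray [[628.03587358 212.26236041]
 [628.17841718 102.80403374]
 [528.91905411 104.42298854]
 [532.22694158 214.21537724]] [579.34007161 158.42618998] -0.01830934383267533 -0.014436094168116682 97.55049810394014 109.63678168472802
edge yaw -0.08551064511774521
-0.08 F [550.7389153  -64.56122142] tips in F [(np.float64(90.4359914180034), np.float64(138.2143273052664)), (np.float64(-66.09577035244449), np.float64(146.10306333376226))] tray 10.689710671167198 224.55988481951044
-0.1 F [553.00964969 -64.76614109] tips in F [(np.float64(85.37395455555716), np.float64(139.9724853706616)), (np.float64(-71.28426610853337), np.float64(144.72921717397517))] tray 3.9168265080581537 224.7059550603432
-0.12 F [555.27583182 -65.01643145] tips in F [(np.float64(80.27776924959286), np.float64(141.6290578281631)), (np.float64(-76.4442491086231), np.float64(143.25188277699542))] tray -2.857624333430506 224.716547435171
```

Request:
drive_tool(rows=[-40,-22,0,0,0,0.113,-80,-45,0,0,0,0.226,-120,-68,0,0,0,0.339,-160,-90,0,0,0,0.452,-200,-112,0,0,0,0.565,-240,-135,0,0,0,0.678,-280,-158,0,0,0,0.791,-320,-180,0,0,0,0.904,-360,-205,0,0,0,1.017,-400,-228,0,0,0,1.13,-440,-250,0,0,0,1.243,-470,-270,0,0,0,1.356], claw=50)

```text
clock: 1.1
ee_pos: [556.3, 288.5, 213.8]
eef_rot: [0.746, 0.665, -0.0, -0.0]
contact_force: [0.3, 0.1, -0.2]
opening: 0.551
grasp_force: 0.0
```

Request:
drive_tool(rows=[0,0,0,0,0,0,0,0,0,0,0,0,0,0,0,0,0,0])

```text
clock: 1.35
ee_pos: [555.0, 290.2, 213.6]
eef_rot: [0.744, 0.668, -0.0, -0.0]
contact_force: [-0.7, -0.2, 0.0]
opening: 0.546
grasp_force: 0.0
```

```bash
python3 - <<'E'
from h import *
s=readout.observe();print(s["clock"],s["ee_pos"],s["eef_rot"],s["opening"],s["joint_positions"])
m=optics.camera_model("wrist");im=optics.get_image("wrist")
cv2.imwrite("pics/w1.png",cv2.cvtColor(im,cv2.COLOR_RGB2BGR));print(m, -m["R"].T@m["t"])
E
```

```text
1.35 [555.02152291 290.19725788 213.62059024] [ 7.44482474e-01  6.67641930e-01 -2.77026107e-04 -1.47745249e-04] 0.545998800340822 [4.44500958e-01 2.65979248e-01 1.88807050e+00 1.51914316e-04
 9.88157885e-01 5.53139816e-01]
{'mtx': array([[325.29990447,   0.        , 247.52828423],
       [  0.        , 325.29990447, 193.63770815],
       [  0.        ,   0.        ,   1.        ]]), 'R': array([[ 9.93943369e-01, -1.09892516e-01, -4.62397302e-04],
       [-1.05879678e-01, -9.58758358e-01,  2.63764868e-01],
       [-2.94291123e-02, -2.62118383e-01, -9.64586896e-01]]), 't': array([-520.31957894,  307.64121976,  483.43227294])} [563.96813143 364.49084833 384.92689574]
```

View pics/w1.png

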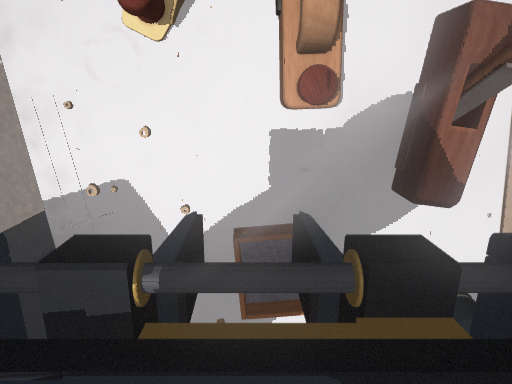

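The wrist view looks away from the feeder. The tray sits between the fingers' images, with its +y wall's top edge running from (234,226) to about (293,223) and its -y edge from (242,318) to (303,314). I'll check these and work out the shifts for the move.

```bash
cat >> h.py <<'E'
from scipy.spatial.transform import Rotation as Ro
def shift(P,yaw):  # tool y along feeder x at yaw
    s=readout.observe();R=Ro.from_quat(s["eef_rot"]);X=np.array([np.cos(yaw),np.sin(yaw),0]);Z=np.array([0,0,-1.])
    T=Ro.from_matrix(np.c_[np.cross(X,Z),X,Z])
    print("shift",R.inv().apply(np.array(P)-s["ee_pos"]).round(1),"turn",(R.inv()*T).as_rotvec().round(3))
E
python3 - <<'E'
from h import *
print(ray("wrist",[(234,226),(293,223),(242,318),(303,314)],34))
shift([580,275,214],-.06); shift([580,275,15],-.06)
E
```

```text
[[533.30179166 232.99861539  34.        ]
 [601.00452892 229.27987969  34.        ]
 [528.56341158 110.31238681  34.        ]
 [604.67684372 107.79202751  34.        ]]
shift [-12.9  26.9  -0.3] turn [-0.001  0.    -0.048]
shift [-12.9  27.  198.7] turn [-0.001  0.    -0.048]
```

Request:
drive_tool(rows=[-6,13,30,0,0,-0.024,-13,27,65,0,0,-0.048,-13,27,100,0,0,-0.048,-13,27,135,0,0,-0.048,-13,27,165,0,0,-0.048,-13,27,188,0,0,-0.048,-13,27,199,0,0,-0.048,-13,27,199,0,0,-0.048,-13,27,199,0,0,-0.048])

```text
clock: 2.15
ee_pos: [580.6, 275.3, 15.5]
eef_rot: [0.728, 0.686, 0.0, -0.0]
contact_force: [-0.0, -0.3, -0.1]
opening: 0.546
grasp_force: 0.0
```

```bash
python3 - <<'E'
from h import *
Y=-.11;print(readout.observe()["ee_pos"],readout.observe()["opening"])
shift([580,235,15],-.06)
F=np.array([554,-65]);yv=np.array([-np.sin(Y),np.cos(Y)])
for d in (240,190,180,166): shift([*(F+d*yv),15],Y)
im=optics.get_image("top");cv2.imwrite("pics/t1.png",cv2.cvtColor(cv2.resize(im[120:225,130:320],None,fx=4,fy=4,interpolation=cv2.INTER_CUBIC),cv2.COLOR_RGB2BGR))
E
```

```text
[580.56464948 275.27938216  15.45921847] 0.5462419169307489
shift [-40.2   1.8   0.5] turn [ 0. -0.  0.]
shift [-101.6    5.8    0.5] turn [ 0.   -0.    0.05]
shift [-151.5    3.3    0.5] turn [ 0.   -0.    0.05]
shift [-161.5    2.8    0.5] turn [ 0.   -0.    0.05]
shift [-175.5    2.1    0.5] turn [ 0.   -0.    0.05]
```

View pics/t1.png

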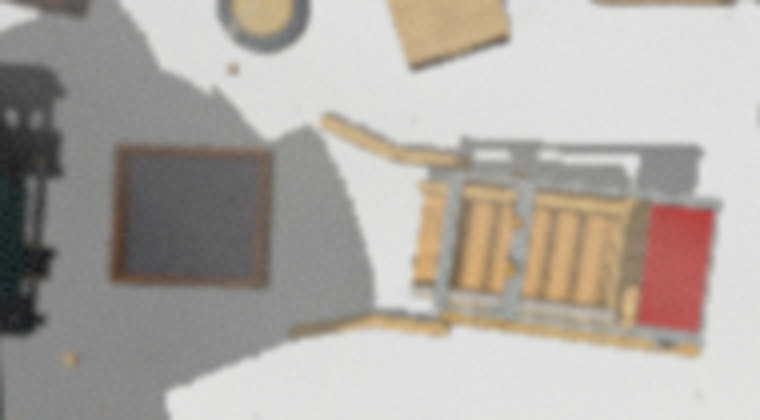

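The tray at (192,215) lies in line with the rails, and the fingers stand behind it. Now I'll push.

Request:
drive_tool(rows=[-18,2,0,0,0,0,-32,3,0,0,0,0,-42,4,0,0,0,0,-50,4,0,0,0,0.01,-58,4,0,0,0,0.015,-66,4,0,0,0,0.02,-74,4,0,0,0,0.03,-82,4,0,0,0,0.035,-90,5,0,0,0,0.04,-98,5,0,0,0,0.045,-106,5,0,0,0,0.05,-112,5,0,0,0,0.05])

```text
clock: 3.2
ee_pos: [578.7, 161.4, 14.9]
eef_rot: [0.745, 0.667, -0.0, -0.0]
contact_force: [-0.1, 2.8, 0.8]
opening: 0.547
grasp_force: 1.0
```

Request:
drive_tool(rows=[-7,0,0,0,0,0,-14,0,0,0,0,0,-21,0,0,0,0,0,-28,0,0,0,0,0,-35,-1,0,0,0,0,-40,-1,0,0,0,0,-44,-1,0,0,0,0,-44,-1,0,0,0,0])

```text
clock: 3.87
ee_pos: [572.8, 118.0, 14.9]
eef_rot: [0.745, 0.667, -0.0, -0.0]
contact_force: [0.8, -0.5, -0.1]
opening: 0.545
grasp_force: 0.0
```

```bash
python3 - <<'E'
from h import *
s=readout.observe();print(s["ee_pos"],s["contact_force"])
im=optics.get_image("top");cv2.imwrite("pics/t2.png",cv2.cvtColor(cv2.resize(im[130:220,180:320],None,fx=5,fy=5,interpolation=cv2.INTER_CUBIC),cv2.COLOR_RGB2BGR))
F=np.array([554,-65]);Y=-.11;yv=np.array([-np.sin(Y),np.cos(Y)])
print((s["ee_pos"][:2]-F)@yv); shift([*(F+166*yv),15],Y)
E
```

```text
[572.75382854 117.96964294  14.87109917] [ 0.7994027  -0.48559142 -0.1249093 ]
183.92255577368604
shift [-18.3   1.4  -0.1] turn [-0.     0.    -0.001]
```

View pics/t2.png

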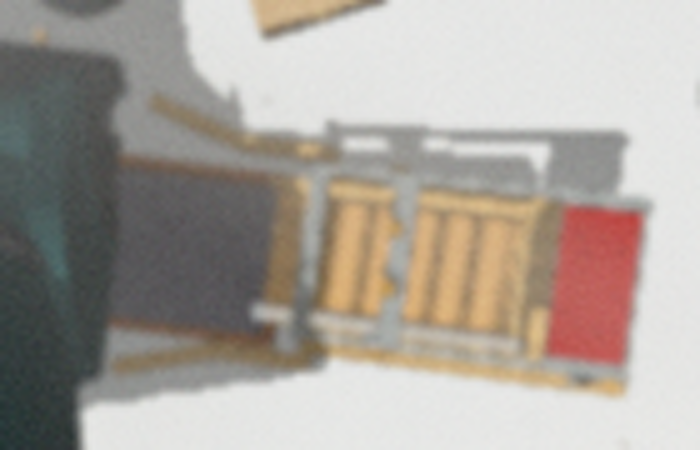

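The tray's front edge is at the mouth (275,240), between the rails. I'll push the rest of the way slowly.

Request:
drive_tool(rows=[-4,0,0,0,0,0,-8,0,0,0,0,0,-11,0,0,0,0,0,-13,0,0,0,0,0,-14,0,0,0,0,0])

```text
clock: 4.33
ee_pos: [571.5, 104.6, 15.0]
eef_rot: [0.745, 0.667, 0.0, 0.0]
contact_force: [-0.2, 2.1, 0.4]
opening: 0.549
grasp_force: 1.0
```

Request:
drive_tool(rows=[-1,0,0,0,0,0,-2,0,0,0,0,0,-3,0,0,0,0,0])

```text
clock: 4.58
ee_pos: [572.3, 103.1, 15.4]
eef_rot: [0.746, 0.666, 0.002, 0.0]
contact_force: [3.4, 25.1, 0.3]
opening: 0.547
grasp_force: 12.7
```

Contact with the stop: 25 N. Next I'll back off, rise, and check that the tray is square.

Request:
drive_tool(rows=[10,0,0,0,0,0,30,0,0,0,0,0,40,0,-10,0,0,0,50,0,-45,0,0,0,60,0,-85,0,0,0,75,0,-125,0,0,0,95,0,-165,0,0,0,115,0,-200,0,0,0,125,0,-210,0,0,0,125,0,-210,0,0,0], claw=0)

```text
clock: 5.42
ee_pos: [586.7, 228.6, 229.6]
eef_rot: [0.745, 0.668, 0.003, 0.001]
contact_force: [0.5, -1.2, -0.6]
opening: -0.003
grasp_force: 0.0
```

```bash
python3 - <<'E'
from h import *
s=readout.observe();print(s["ee_pos"],s["contact_force"])
a=optics.get_image("top");b=optics.get_image("side")
A=cv2.resize(a[130:220,180:320],None,fx=5,fy=5,interpolation=cv2.INTER_CUBIC);B=cv2.resize(b[160:280,180:300],(600,600))
cv2.imwrite("pics/t3.png",cv2.cvtColor(A,cv2.COLOR_RGB2BGR));cv2.imwrite("pics/s3.png",cv2.cvtColor(B,cv2.COLOR_RGB2BGR))
E
```

```text
[586.69354867 228.56619177 229.57026528] [ 0.52434794 -1.15912357 -0.58861108]
```

View pics/t3.png

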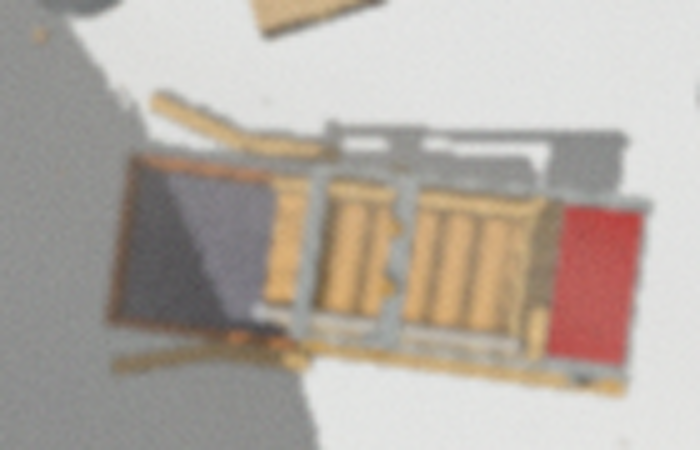

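View pics/s3.png

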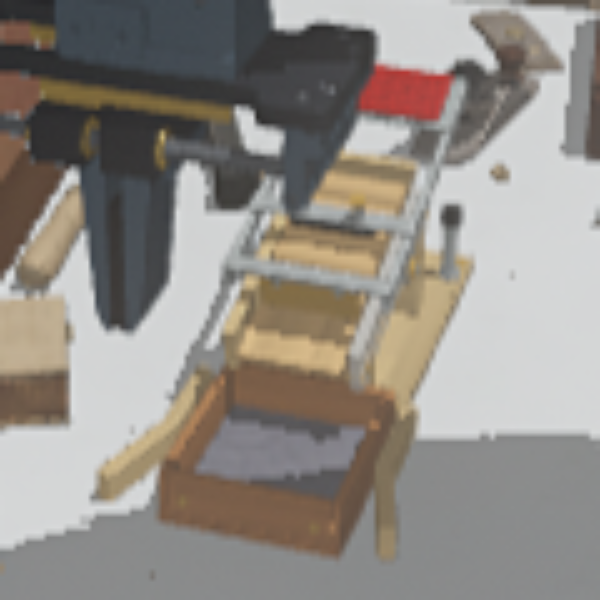

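The tray is home and square against the stop: its +y wall runs from (135,158) to (110,322) in the top crop, and the side view agrees. I'll compute the shifts to the paddle.

```bash
python3 - <<'E'
from h import *
px=lambda c: (np.array(c)+.5)/5-.5+[180,130]
t=ray("top",px([(135,158),(110,322)]),34)[:,:2];d=t[0]-t[1];Yt=np.arctan2(d[1],d[0]);print("traywall",t.mean(0),np.linalg.norm(d),Yt)
p=ray("top",px([(562,203),(643,210),(628,362),(548,355)]),141)[:,:2];d=p[0]+p[1]-p[2]-p[3];Yp=np.arctan2(d[1],d[0]);print("pad",p.mean(0),Yp)
Y=(Yt+Yp)/2;x=np.array([np.cos(Y),np.sin(Y)]);y=np.array([-x[1],x[0]])
q=t.mean(0)-p.mean(0);print("from paddle to wall: x,y",q@x,q@y,"expect 0,264")
F=t.mean(0)-150*y;F2=p.mean(0)+114*y;print(F,F2,Y)
for a,z in((-120,229),(-120,165),(-127,84)): shift([*((F+F2)/2+a*y),z],Y)
E
```

```text
traywall [568.13437878  82.0075332 ] 94.74188148779848 -0.13174464255058935
pad [ 542.57592199 -178.05284604] -0.08430881520818737
from paddle to wall: x,y -2.629392154620593 261.30006096735804 expect 0,264
[551.96186725 -67.11808455] [554.86703075 -64.71737654] -0.10802672887938836
shift [-413.7    1.3   -4.1] turn [ 0.     0.    -0.002]
shift [-413.7    1.3   59.9] turn [ 0.     0.    -0.002]
shift [-420.7    1.3  140.9] turn [ 0.     0.    -0.002]
```

Request:
drive_tool(rows=[-30,0,0,0,0,0,-70,0,0,0,0,0,-110,0,0,0,0,0,-150,0,0,0,0,0,-190,0,0,0,0,0,-230,0,0,0,0,0,-270,0,0,0,0,0,-310,0,0,0,0,0,-350,0,0,0,0,0,-385,1,0,0,0,0,-405,1,0,0,0,0,-414,1,0,0,0,0])

```text
clock: 6.52
ee_pos: [538.2, -188.2, 223.0]
eef_rot: [0.746, 0.666, -0.001, -0.001]
contact_force: [-0.5, 0.2, -0.3]
opening: 0.008
grasp_force: 0.0
```

Request:
drive_tool(rows=[0,0,20,0,0,0,0,0,40,0,0,0,0,0,55,0,0,0,0,0,60,0,0,0,0,0,60,0,0,0])

```text
clock: 6.93
ee_pos: [538.6, -184.7, 162.8]
eef_rot: [0.745, 0.667, -0.001, -0.002]
contact_force: [-0.3, 0.7, 0.4]
opening: 0.001
grasp_force: 0.0
```

```bash
python3 - <<'E'
from h import *
s=readout.observe();print(s["ee_pos"],s["contact_force"])
Y=-.108;y=np.array([-np.sin(Y),np.cos(Y)]);F=np.array([553.4,-65.9])
for a,z in((-120,165),(-127,84)): shift([*(F+a*y),z],Y)
A=optics.get_image("top")[150:220,230:330];B=optics.get_image("side")[130:260,180:310]
I=np.hstack([cv2.resize(A,(450,315)),cv2.resize(B,(315,315))])
cv2.imwrite("pics/c4.png",cv2.cvtColor(I,cv2.COLOR_RGB2BGR))
E
```

```text
[ 538.59822299 -184.73178348  162.8151918 ] [-0.34374359  0.69818354  0.40905449]
shift [-0.3  1.9 -2.2] turn [-0.004 -0.001 -0.003]
shift [-7.3  2.2 78.8] turn [-0.004 -0.001 -0.003]
```

View pics/c4.png

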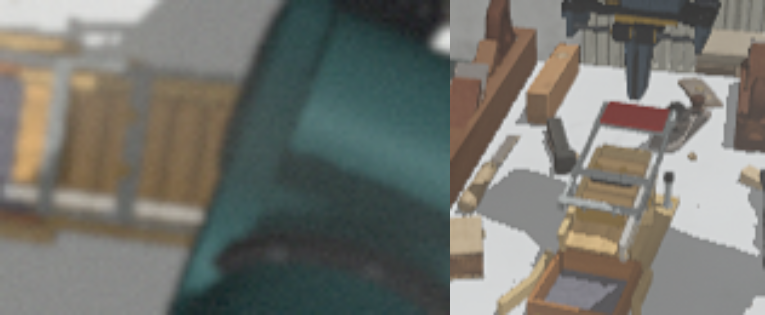

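The fingertips at (636,97) are over the middle of the red paddle, so I'll press.

Request:
drive_tool(rows=[0,1,8,0,0,0,0,2,16,0,0,0,0,2,24,0,0,0,-1,2,32,0,0,0,-2,2,40,0,0,0,-3,2,48,0,0,0,-4,2,55,0,0,0,-5,2,62,0,0,0,-6,2,68,0,0,0,-7,2,72,0,0,0,-7,2,74,0,0,0])

```text
clock: 7.95
ee_pos: [541.2, -192.6, 90.3]
eef_rot: [0.745, 0.667, 0.0, -0.0]
contact_force: [0.8, -0.1, 4.8]
opening: 0.005
grasp_force: 2.2
```

Request:
drive_tool(rows=[0,0,1,0,0,0,0,0,2,0,0,0,0,0,3,0,0,0])

```text
clock: 8.2
ee_pos: [541.3, -192.7, 88.1]
eef_rot: [0.745, 0.667, -0.0, 0.0]
contact_force: [-1.6, -1.8, 4.3]
opening: 0.009
grasp_force: 2.4
```

Request:
drive_tool(rows=[0,0,1,0,0,0,0,0,2,0,0,0,0,0,3,0,0,0,0,0,4,0,0,0])

```text
clock: 8.53
ee_pos: [541.3, -192.7, 83.9]
eef_rot: [0.745, 0.667, -0.0, 0.0]
contact_force: [-1.0, -2.8, 6.6]
opening: 0.006
grasp_force: 3.6
```

Request:
drive_tool(rows=[0,0,1,0,0,0,0,0,2,0,0,0,0,0,2,0,0,0,0,0,2,0,0,0,0,0,2,0,0,0,0,0,2,0,0,0,0,0,2,0,0,0,0,0,2,0,0,0])

```text
clock: 9.2
ee_pos: [541.5, -192.8, 82.8]
eef_rot: [0.745, 0.667, -0.0, 0.0]
contact_force: [-7.5, -0.1, 20.5]
opening: 0.005
grasp_force: 9.8
```

```bash
python3 - <<'E'
from h import *
s=readout.observe();print(s["ee_pos"],s["contact_force"])
A=optics.get_image("top")[150:220,190:290];B=optics.get_image("side")[150:280,180:310]
I=np.hstack([cv2.resize(A,(400,280)),cv2.resize(B,(400,400))[60:340]])
cv2.imwrite("pics/c5.png",cv2.cvtColor(I,cv2.COLOR_RGB2BGR))
E
```

```text
[ 541.46980645 -192.79669668   82.77341508] [-7.54555485 -0.12594728 20.46972144]
```

View pics/c5.png

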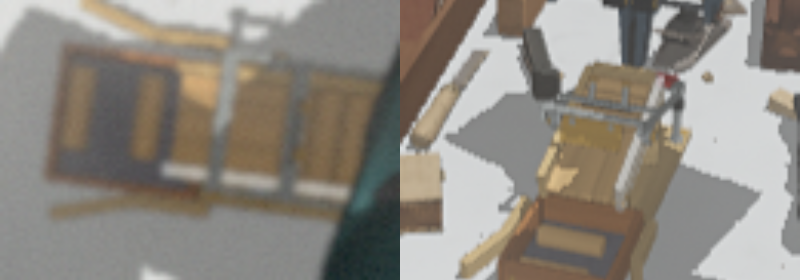

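The paddle is on its stop at 20 N, and two dowels lie in the tray at (78,110) and (145,115). I'll release it.

Request:
drive_tool(rows=[0,0,-12,0,0,0,2,0,-28,0,0,0,4,0,-44,0,0,0,6,0,-60,0,0,0,7,0,-80,0,0,0,7,0,-110,0,0,0,7,0,-140,0,0,0,7,0,-165,0,0,0,-60,0,-180,0,0,0,-100,0,-180,0,0,0,-130,0,-180,0,0,0,-130,0,-180,0,0,0])

```text
clock: 10.3
ee_pos: [526.4, -325.8, 262.4]
eef_rot: [0.746, 0.666, -0.0, 0.001]
contact_force: [-0.8, 0.3, -0.7]
opening: 0.01
grasp_force: 0.0
```

Request:
drive_tool(rows=[0,0,0,0,0,0,0,0,0,0,0,0,0,0,0,0,0,0,0,0,0,0,0,0,0,0,0,0,0,0,0,0,0,0,0,0])

```text
clock: 10.8
ee_pos: [527.1, -321.0, 261.9]
eef_rot: [0.745, 0.667, 0.0, -0.0]
contact_force: [-0.5, -0.1, 0.3]
opening: 0.002
grasp_force: 0.0
```

```bash
python3 - <<'E'
from h import *
s=readout.observe();print(s["ee_pos"],s["contact_force"])
A=optics.get_image("top")[150:220,190:315];B=optics.get_image("side")[150:280,180:310]
I=np.hstack([cv2.resize(A,(500,280)),cv2.resize(B,(300,300))[20:300]])
cv2.imwrite("pics/c6.png",cv2.cvtColor(I,cv2.COLOR_RGB2BGR))
E
```

```text
[ 527.13469844 -320.99268376  261.93478478] [-0.52177178 -0.0874789   0.27230398]
```

View pics/c6.png

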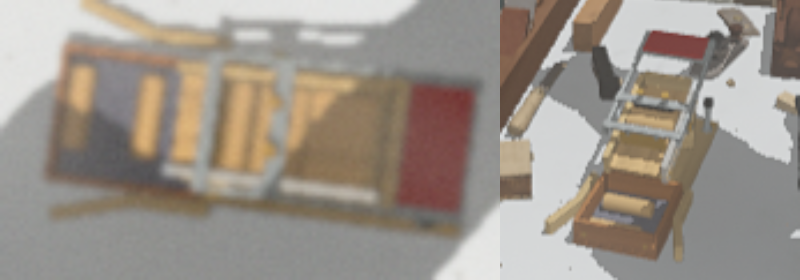

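The paddle is back up at (437,145). Two dowels lie in the tray, at (80,108) and (148,115), and the others are behind the gate at (230–300,115). Time to hand in.

```bash
python3 -c "
from cell import arm
print(arm.hand_in())"
```

```text
the job is handed in; nothing more can be done
None
```

I handed the job in and the verdict was not shown: in the last pictures the tray is home, two dowels lie in it, the paddle is back up and the rest look held behind the gate (the third dowel is partly hidden by a crossbar); I viewed 11 pictures, one over the limit of 10.

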